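# Fit the nested lids on the wax tin, then lift off the outer lid alone

### The arm

A 7-joint arm with a two-finger parallel gripper is mounted at the origin on the work surface. World frame = base frame: x ahead of the robot, y to its left, z up, the work surface at z = 0. Lengths are in m, angles in rad, forces in N, time in s.
With the tool pointing down it reaches from about 0.4 to 0.9 m from the base axis. Payload 5.6 kg.
Tool frame: the origin (TCP) lies on the centre line of the jaws, within the pads' length; the fingertips stand 19 mm ahead of it and the grasp point (between the pads) is the TCP; z points along the fingers, y is the direction in which the jaws open and shut (so a half turn about z gives the same grasp; the last joint's range is limited). The gripper opens to 92 mm and grips with 3 to 60 N. Pads are 20 mm wide; open, the fingers measure 128 mm over their backs; the gripper's body (75 mm by 189 mm) begins 69 mm behind the grasp point.
Start: joints at [-1.169, 0.468, -0.012, 1.603, 0.006, 1.071, -0.056], TCP at [0.28, 0.587, 0.234] pointing down, gripper open.
Joint ranges: [-2.53, 2.53], [-0.31, 2.02], [-1.57, 1.55], [0.28, 2.44], [-1.29, 4.43], [0.15, 1.84], [-2.92, 2.92]. Speed limits (rad/s): [2.57, 2.57, 3.14, 3.14, 3.14, 3.14, 3.14].

### API

Orientations are given as a unit quaternion [x, y, z, w].
In Python, from cell import * gives the robot as it stands.
- The arm moves only by the tool play_rows, never from a script. Its argument "series" is text: rows parted by semicolons, each of 7 numbers parted by spaces: the turn, a rotation vector about the tool's x, y, z in rad, then the shift along the tool's x, y, z in mm, then the gripper command: -1 is fully open, 1 is shut, values between are in proportion. In form: rx ry rz x y z hand; .... A call has 1 to 20 rows; each row shifts and turns the commanded pose from where the row before left it, along the tool's axes as they then stand; what a row does not reach is not made up. A row lasts 1/12 s, in which the tool goes at most 41.7 mm and 7.16 degrees, less where a joint would pass 70% of its speed; a pose out of reach is approached as far as the arm can. A call with a gripper value outside its range is refused whole. The fingers move at their own pace and stop on an object; "squeeze" is the grip in N (left out, the last holds). Time passes only in rows, so rows that do not move let the fingers close. It gives the time, the measured TCP pose, the force and the opening at its end, in the units of the state.
- state(): the state, without advancing time (a new reading comes with each control period).
- camera(name): name is "scene" or "top"; returns the picture (420x560x3 uint8, red, green, blue); there is no depth.
- camera_params(name): a dict with "fovy" (degrees; the focal length in pixels is half the picture's height over the tangent of half this angle, whatever the lens; pixels are square), "cx", "cy" (the principal point, pixels), "T" (4x4, takes a point from camera to world coordinates). Camera axes: x right, y down, z forward; pixel columns grow to the right and rows downward; lengths in m; the calibration is good to about 2 mm. A picture is of the moment at which its call begins. camera_params takes no time and is no camera call.
- hand_in(): hands the job in, once; it reports no verdict.
The state is a dict: "time_s": time; "joint_pos": joint angles; "qvel": joint speeds; "joint_efforts": joint torques, N m; "tool_pos": TCP position; "eef_rot": TCP orientation; "contact_force": force on the tool from outside, world axes, zero at the start; "torque": the same for the moment, N m; "gripper_width": finger opening in m.
Only numpy, scipy, OpenCV 4.12 (cv2) and the standard library are available. Lean on these libraries where they do the work, as an engineer would, in place of code of your own. Each camera call takes 0.05 s, during which the arm holds its last target.

### The job

The wax tin on the low shelf stands open, and its two lids stand beside it, nested one over the other. Move the lids together, still nested, onto the tin and lower them gently, without dropping them, until the inner lid is fully seated; then let go and lift off the outer lid alone, leaving the inner lid undisturbed on the tin, so that the outer lid can be checked for rust. Finish while still holding the outer lid level in the air, its lower edge a few centimetres clear above the top of the inner lid's knob, and leave the tin where it stands and the other things on the shelf alone.

Things in the scene. Friction and masses are not known exactly. Their poses are not given: they have to be found in the camera images.
- shelf: Low fixed shelf: two spruce planks side by side (each 155 mm by 1120 mm, 7 mm gap, long way along its y), their tops 60 mm above the work surface. Origin on the work surface under its centre. A 260 mm high upright with a spring clip and an upright aluminium pole grip stands at its -y end, 530 mm from the centre.
- tin: Open round steel tin, loose, about 0.8 kg: outer diameter 88 mm, inner diameter 80 mm, height 60 mm, a white cake of wax low inside (top 27 mm above the base). Stands on the planks, to the left or to the right of the shelf's middle. Origin: centre of its underside, z up.
- inner_lid: Inner lid, loose, 0.13 kg, round about z. Origin: centre of its underside; heights from there: steel plug 0-14 mm (74 mm diameter, tapering to 66 in the lowest 5 mm), flange 14-19 mm (92 mm diameter), upright wooden knob 19-75 mm (18 mm diameter). Starts on the planks on its plug. Seated on the tin, the plug is in the mouth (3 mm play), the flange on the rim, its origin 46 mm above the tin's.
- knob_top (a point): Centre of the top of the inner lid's knob, 75 mm above that lid's origin. Nested, the knob's upper 30 mm stand out above the outer lid's collar. Gripped there, the inner lid also carries the outer lid, which just rests on its flange.
- outer_lid: Outer lid, loose, 0.16 kg, round about z, open below. Origin: centre of its lower edge's plane; heights from there: skirt 0-14 mm (106 mm outer, 98 mm inner diameter), flat top plate 14-18 mm with a 28 mm hole in the middle, upright collar round the hole 18-40 mm (44 mm outer diameter, 28 mm bore). Nested, it lies loose on the inner lid's flange (3 mm play), its origin 5 mm above the inner lid's.
- collar_top (a point): Centre of the top of the outer lid's collar, 40 mm above that lid's origin. Gripped by the collar (fingers either side of it, above the top plate, the knob standing up between them) the outer lid comes up alone, without the inner lid.
- shoe_tree: Bystander: wooden shoe tree lying on the planks at the shelf's right (-y) side, about 225 mm long (along its x), 72 mm wide, 50 mm high. Origin: underside, near its middle.
- scraper: Bystander: flat red plastic wax scraper, 110 by 60 by 5 mm, lying near the shelf's middle on the near plank. Origin: centre of its underside.
- headlamp: Bystander: small white plastic headlamp, about 60 by 62 by 45 mm, near the shelf's middle on the far plank. Origin: underside of its case.
- lantern: Bystander: glass lantern with steel frame, 100 mm in diameter, 187 mm high with its wire bail, at the shelf's left (+y) side. Origin: centre of its underside.

How it is judged:
By the outcome, as a careful person would: the job done as asked, in the order asked, and still so for the second after the job is handed in, while the arm keeps its last pose, push and grip.
It also fails if it takes over 48 s, if anything falls off the work surface, if the arm or the gripper's body presses on something with over 40 N, if the wrist force passes 120 N, or if a joint passes its speed limit or range.

## Working session

There is one attempt and no reset: what is moved stays moved. The work goes in short steps, Python scripts to look and compute and a tool call to move; the robot and the scene stay as the last step left them, time stands still between calls to the robot, and variables do not carry over. Pictures are saved under pics/ and viewed, and the job is handed in when it is done.

Besides the shell and the picture viewer there is one more tool, called after "Call:" as name(argument=value, ...) on one line, values as JSON. play_rows: Moves the arm, as the interface text tells. Its arguments: {"type":"object","properties":{"series":{"type":"string"},"squeeze":{"type":"number"}},"required":["series"]}

```bash
mkdir -p pics; ls
python3 - <<'E'
from cell import *
import cv2
print(state())
for n in ("scene","top"):
    p=camera_params(n);print(n,p)
    cv2.imwrite(f"pics/{n}0.png",camera(n)[:,:,::-1])
E
```

```text
pics
{'time_s': 0.0, 'joint_pos': array([-1.16904788,  0.46836159, -0.01163785,  1.6036159 ,  0.00603091,
        1.07139878, -0.05633915]), 'qvel': array([ 3.76299248e-05,  8.64082568e-04, -1.81468641e-04, -9.77889861e-04,
       -7.91839644e-04,  2.61335135e-04,  1.37642819e-03]), 'joint_efforts': array([-2.28710310e-04, -5.20574498e+01, -1.29269832e-02, -2.43741739e+01,
       -5.66970510e-02,  1.71753613e-02,  1.52172593e-04]), 'tool_pos': array([0.27946383, 0.58624872, 0.23265365]), 'eef_rot': array([ 2.20573750e-01,  9.75369907e-01, -8.65317881e-04, -1.26897673e-04]), 'contact_force': array([ 0.37815589, -0.53750795, -0.09465511]), 'torque': array([-0.0062043 , -0.05424943,  0.03350943]), 'gripper_width': 0.09193810893775968}
scene {'fovy': 43.09904683909579, 'cx': 274.0611978439597, 'cy': 217.03825302420208, 'T': array([[-2.25746115e-01,  6.92594535e-01, -6.85092331e-01,
         1.61947337e+00],
       [ 9.74186157e-01,  1.60384491e-01, -1.58865182e-01,
         2.73199948e-01],
       [-1.50972176e-04, -7.03270663e-01, -7.10922184e-01,
         1.16919254e+00],
       [ 0.00000000e+00,  0.00000000e+00,  0.00000000e+00,
         1.00000000e+00]])}
top {'fovy': 53.03791882102489, 'cx': 270.9002726605753, 'cy': 201.33870369165186, 'T': array([[ 0.02275433, -0.9956186 ,  0.0906964 ,  0.46370695],
       [-0.99973114, -0.02225555,  0.00650709,  0.03652097],
       [-0.00446008, -0.09082008, -0.99585733,  1.08159784],
       [ 0.        ,  0.        ,  0.        ,  1.        ]])}
```

View pics/scene0.png

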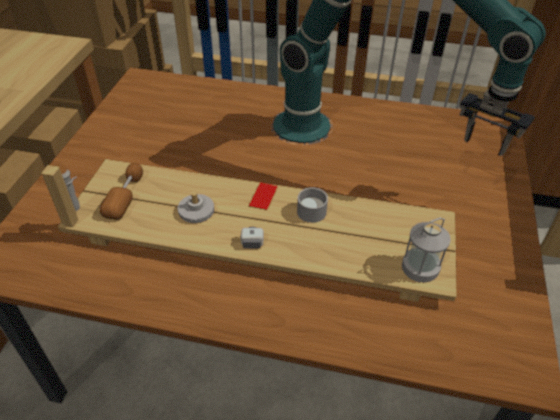

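View pics/top0.png

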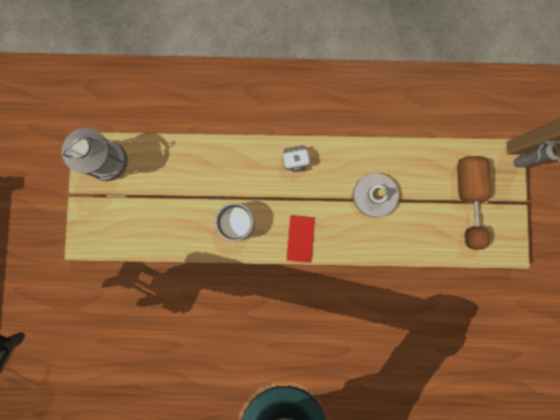

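The scene view shows the tin at about (312,205) and the lids at about (196,206). In the top view the tin is at about (236,222) and the lids at about (378,194). I'll enlarge both.

Run:
```python
import cv2,numpy as np
t=cv2.imread("pics/top0.png");s=cv2.imread("pics/scene0.png")
def crop(im,cx,cy,h=32,k=9):
    c=im[cy-h:cy+h,cx-h:cx+h];c=cv2.resize(c,None,fx=k/1.5,fy=k/1.5,interpolation=cv2.INTER_CUBIC)
    for i in range(0,2*h,10):
        x=int(i*k/1.5);cv2.putText(c,str(cx-h+i),(x,10),0,.35,(0,255,0));cv2.putText(c,str(cy-h+i),(0,x+10),0,.35,(0,255,0))
        cv2.line(c,(x,0),(x,400),(0,255,0),1) if 0 else cv2.drawMarker(c,(x,14),(0,255,0),0,6); cv2.drawMarker(c,(26,x),(0,255,0),0,6)
    return c
cv2.imwrite("pics/c_top.png",np.hstack([crop(t,236,222),crop(t,378,194)]))
cv2.imwrite("pics/c_scene.png",np.hstack([crop(s,312,205),crop(s,196,206)]))
```

```text
(no output)
```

View pics/c_top.png

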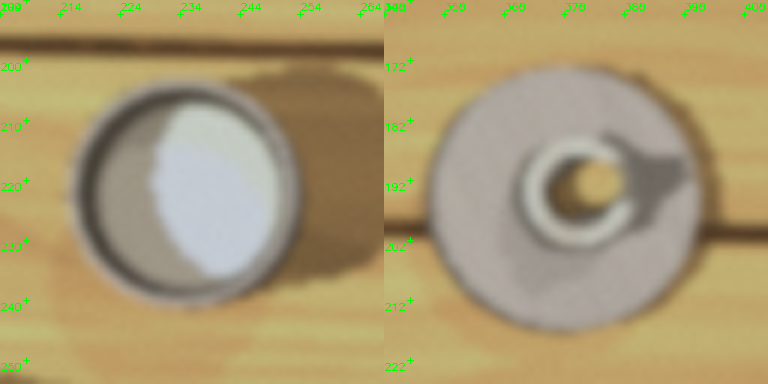

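View pics/c_scene.png

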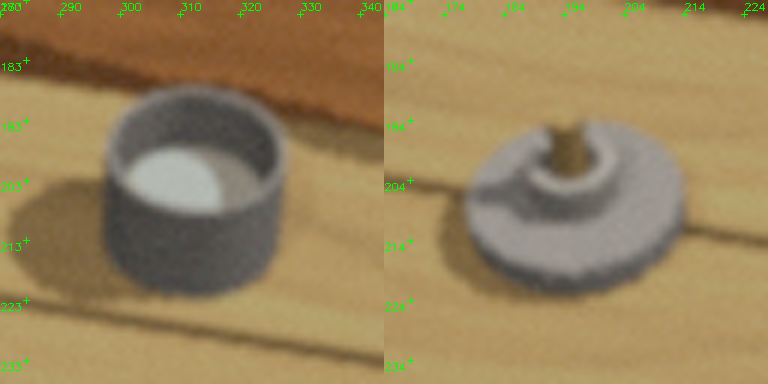

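```bash
cat > h.py <<'E'
from cell import *
import numpy as np,cv2
def P(n):
    p=camera_params(n);f=210/np.tan(np.radians(p["fovy"])/2);return p,f
def ray(n,u,v,z):
    p,f=P(n);T=np.array(p["T"]);d=T[:3,:3]@[(u-p["cx"])/f,(v-p["cy"])/f,1];o=T[:3,3]
    return o+d*(z-o[2])/d[2]
def proj(n,X):
    p,f=P(n);T=np.array(p["T"]);c=(np.atleast_2d(X)-T[:3,3])@T[:3,:3];return c[:,:2]/c[:,2:]*f+[p["cx"],p["cy"]]
def circ(x,y,z,r):
    a=np.linspace(0,2*np.pi,73);return np.c_[x+r*np.cos(a),y+r*np.sin(a),z+0*a]
def overlay(im,n,circles,cx,cy,h=32,k=6):
    c=cv2.resize(im[cy-h:cy+h,cx-h:cx+h],None,fx=k,fy=k,interpolation=cv2.INTER_CUBIC)
    for (x,y,z,r,col) in circles:
        q=(proj(n,circ(x,y,z,r))-[cx-h,cy-h]+.5)*k-.5
        cv2.polylines(c,[np.round(q).astype(int)],True,col,1)
    return c
E
python3 - <<'E'
from h import *
for l,n,u,v,z in [("tin","top",234.8,222.1,.12),("tin","scene",312.2,197.5,.12),("plate","top",375.6,194.6,.083),("collar","top",378,193.2,.105),("knob","top",381.6,192.1,.135),("plate","scene",195.4,206.5,.083),("knob","scene",194.1,194.6,.135)]:
    print(l,n,ray(n,u,v,z).round(4))
E
```

```text
tin top [0.5018 0.1242 0.12  ]
tin scene [0.5065 0.1279 0.12  ]
plate top [ 0.5764 -0.2061  0.083 ]
collar top [ 0.5773 -0.2063  0.105 ]
knob top [ 0.5765 -0.207   0.135 ]
plate scene [ 0.5824 -0.2039  0.083 ]
knob scene [ 0.5866 -0.2006  0.135 ]
```

Run:
```python
from h import *
t=cv2.imread("pics/top0.png");s=cv2.imread("pics/scene0.png")
A,B=(255,0,0),(0,0,255)
def ov(n,im,tx,ty,lx,ly,ct,cl):
    a=overlay(im,n,[(tx,ty,.12,.044,A),(tx,ty,.12,.040,A),(tx,ty,.06,.044,B)],*ct)
    b=overlay(im,n,[(lx,ly,.083,.053,A),(lx,ly,.065,.053,B),(lx,ly,.105,.022,A),(lx,ly,.135,.009,B)],*cl)
    return np.hstack([a,b])
cv2.imwrite("pics/o_top.png",ov("top",t,.5018,.1242,.5768,-.2064,(236,222),(378,194)))
cv2.imwrite("pics/o_scene.png",ov("scene",s,.5065,.1279,.5824,-.2039,(312,205),(196,206)))
# straightness of shelf edges/gap, corners
def up(im,x0,y0,w,h,k):return cv2.resize(im[y0:y0+h,x0:x0+w],None,fx=k,fy=k,interpolation=cv2.INTER_CUBIC)
cs=[(60,122),(50,246),(510,252),(58,180),(512,185),(280,130)]
cv2.imwrite("pics/corn_top.png",np.vstack([np.hstack([up(t,*c,30,30,8) for c in cs[:3]]),np.hstack([up(t,*c,30,30,8) for c in cs[3:]])]))
```

```text
(no output)
```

View pics/o_top.png

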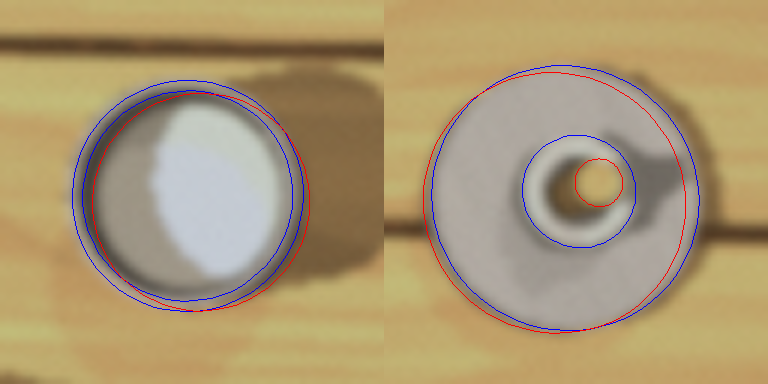

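View pics/o_scene.png

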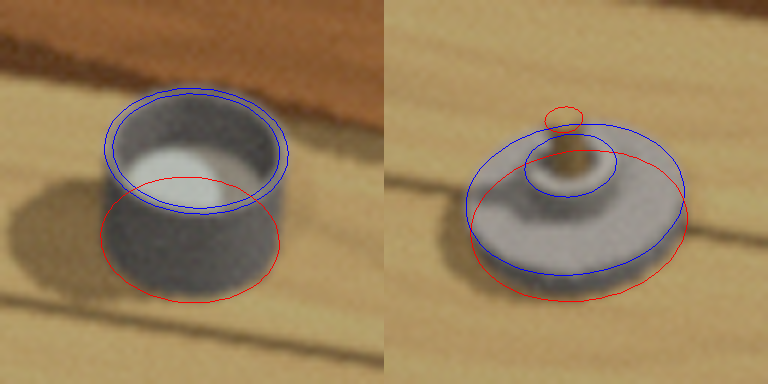

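View pics/corn_top.png

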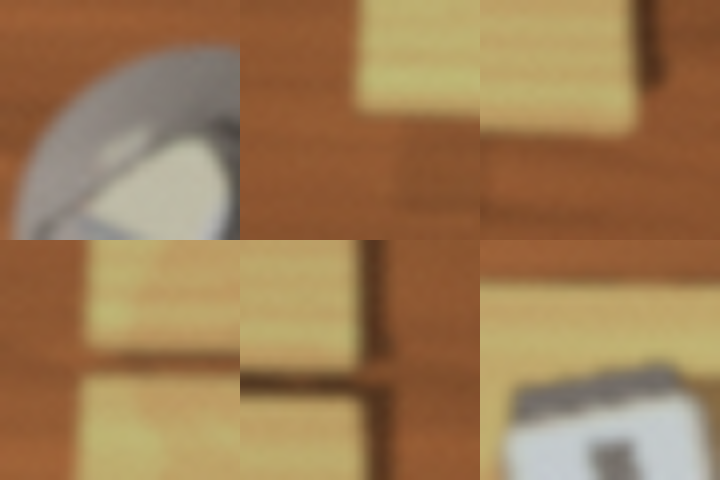

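Run:
```python
from h import *
# straightness: near/far edge and gap in both views, subpixel gradient on blue/green? use red-green contrast
for n in("top","scene"):
    im=cv2.GaussianBlur(cv2.imread(f"pics/{n}0.png"),(0,0),1).astype(float)
    g=im[:,:,1]
    if n=="top": lines={"near":((75,262.5),(522,267.5),1),"far":((180,134),(500,138),-1),"gap":((140,197),(350,200),0)}
    else: lines={"near":((120,165),(450,212),-1),"far":((80,233),(395,283),1)}
    for k,(a,b,s) in lines.items():
        pts=[]
        for x in np.arange(a[0],b[0],3):
            y0=a[1]+(b[1]-a[1])*(x-a[0])/(b[0]-a[0]);ys=np.arange(y0-6,y0+6,.25)
            v=cv2.remap(g.astype(np.float32),np.full((len(ys),1),x,np.float32),ys.astype(np.float32)[:,None],1)[:,0]
            d=np.gradient(v)
            i=np.argmin(v) if s==0 else np.argmax(-s*d)
            pts.append((x,ys[i]))
        pts=np.array(pts)
        for _ in range(4):
            c=np.polyfit(pts[:,0],pts[:,1],2);r=pts[:,1]-np.polyval(c,pts[:,0]);pts=pts[abs(r)<max(1.5*r.std(),.3)]
        L=np.ptp(pts[:,0]);l=np.polyfit(pts[:,0],pts[:,1],1)
        print(n,k,"sag px",round(c[0]*L*L/4,2),"line ends",np.round(np.polyval(l,[a[0],b[0]]),2),len(pts),"rms",r.std().round(2))
s=cv2.imread("pics/scene0.png")
def up(x0,y0,w=30,h=30,k=8):return cv2.resize(s[y0:y0+h,x0:x0+w],None,fx=k,fy=k,interpolation=cv2.INTER_CUBIC)
cs=[(95,155),(50,210),(440,200),(435,265),(455,90),(280,105)]
cv2.imwrite("pics/corn_scene.png",np.vstack([np.hstack([up(*c) for c in cs[:3]]),np.hstack([up(*c) for c in cs[3:]])]))
g=cv2.resize(s[80:170,440:550],None,fx=6,fy=6,interpolation=cv2.INTER_CUBIC)
q=(proj("scene",[[.27946,.58625,.23265],[.27946,.58625,.21365]])-[440,80]+.5)*6-.5
print(q)
for a in q: cv2.drawMarker(g,tuple(int(v) for v in a),(0,0,255),0,14)
cv2.imwrite("pics/grip_scene.png",g)
```

```text
top near sag px -0.28 line ends [259.85 267.87] 101 rms 0.23
top far sag px 0.16 line ends [133.06 138.43] 71 rms 0.17
top gap sag px -0.24 line ends [195.96 199.49] 54 rms 0.16
scene near sag px -0.07 line ends [160.27 210.95] 65 rms 0.27
scene far sag px -0.18 line ends [230.43 285.81] 60 rms 0.2
[[270.56784348 368.77006336]
 [259.5442395  400.29739374]]
```

View pics/corn_scene.png

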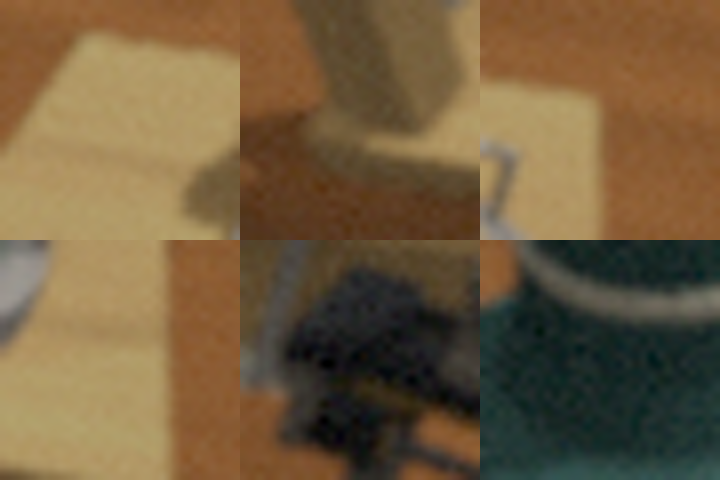

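View pics/grip_scene.png

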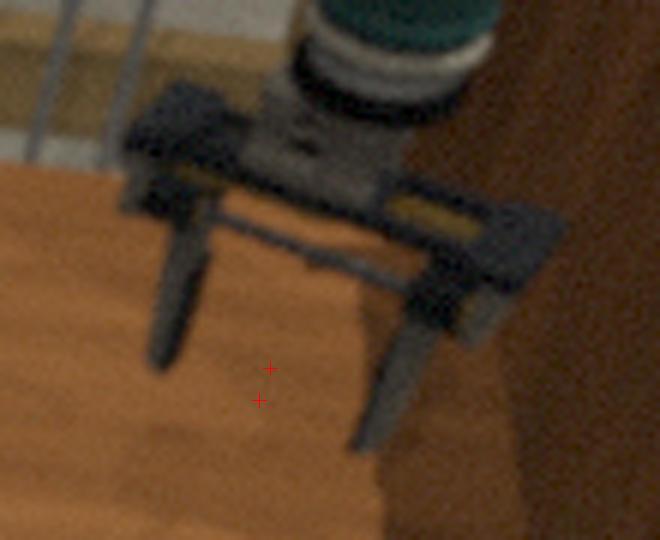

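The scene view sits about 1.5 px low at the gripper, and its estimates disagree with the top view by about 5 mm. I'll use the top estimates for the approach and check against the gripper near the lids. First I'll align the jaws with world y.

Call:
play_rows(series="0 0 -0.111 0 0 0 -1;0 0 -0.111 0 0 0 -1;0 0 -0.111 0 0 0 -1;0 0 -0.111 0 0 0 -1;0 0 0 0 0 0 -1", squeeze=25)

```text
time_s: 0.52
tool_pos: [0.2796, 0.5864, 0.233]
eef_rot: [-0.001, 1.0, -0.0, -0.0]
contact_force: [0.5, -0.2, 0.1]
gripper_width: 0.0921
```

Call:
play_rows(series="0 0 0 -7 -19 0 -1;0 0 0 -14 -38 0 -1;0 0 0 -14 -38 0 -1;0 0 0 -14 -38 0 -1;0 0 0 -14 -38 0 -1;0 0 0 -14 -38 0 -1;0 0 0 -14 -38 0 -1;0 0 0 -14 -38 0 -1;0 0 0 -14 -38 0 -1;0 0 0 -14 -38 0 -1;0 0 0 -14 -38 0 -1;0 0 0 -14 -38 0 -1;0 0 0 -14 -38 0 -1;0 0 0 -14 -38 0 -1;0 0 0 -14 -38 0 -1;0 0 0 -14 -38 0 -1;0 0 0 -14 -38 0 -1;0 0 0 -14 -38 0 -1;0 0 0 -14 -38 0 -1;0 0 0 -14 -38 0 -1")

```text
time_s: 2.18
tool_pos: [0.5523, -0.1564, 0.2336]
eef_rot: [0.002, 1.0, 0.0, 0.0]
contact_force: [0.7, 0.4, -0.2]
gripper_width: 0.0922
```

Call:
play_rows(series="0 0 0 -14 -30 10 -1;0 0 0 -10 -20 15 -1;0 0 0 0 0 20 -1;0 0 0 0 0 15 -1;0 0 0 0 0 0 -1;0 0 0 0 0 0 -1")

```text
time_s: 2.68
tool_pos: [0.5755, -0.2043, 0.1729]
eef_rot: [0.001, 1.0, 0.0, -0.001]
contact_force: [-1.0, 0.5, 0.3]
gripper_width: 0.0919
```

Run:
```python
from h import *
for n in("top","scene"): cv2.imwrite(f"pics/{n}1.png",camera(n)[:,:,::-1])
s=state();print(s["tool_pos"],s["eef_rot"],s["time_s"])
p=s["tool_pos"]
out=[]
for n in("top","scene"):
    im=cv2.imread(f"pics/{n}1.png")
    c=proj(n,p)[0].astype(int);x0,y0=c[0]-33,c[1]-33
    g=cv2.resize(im[y0:y0+66,x0:x0+66],None,fx=6,fy=6,interpolation=cv2.INTER_CUBIC)
    for d,col in((0,(0,0,255)),(.019,(0,255,0))):
        for dy in (-.046,0,.046):
            q=(proj(n,p+[0,dy,-d])[0]-[x0,y0]+.5)*6-.5
            cv2.drawMarker(g,tuple(int(v) for v in q),col,0,12)
    out.append(g);print(n,x0,y0)
cv2.imwrite("pics/g1.png",np.hstack(out))
```

```text
[ 0.57661564 -0.20440641  0.17462174] [ 8.02761461e-04  9.99999410e-01 -1.36412054e-04  7.18316986e-04] 2.7833
top 352 156
scene 159 148
```

View pics/g1.png

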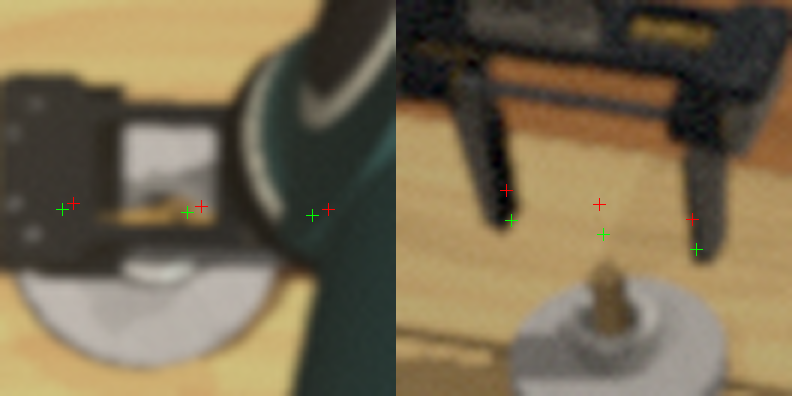

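The knob at right, near (608,268) in the crop, is roughly between the fingertips. I'll go down to straddle it and compare directly at the same height.

Call:
play_rows(series="0 0 0 0 -2 10 -1;0 0 0 0 0 15 -1;0 0 0 0 0 12 -1;0 0 0 0 0 4 -1;0 0 0 0 0 0 -1;0 0 0 0 0 0 -1")

```text
time_s: 3.28
tool_pos: [0.5761, -0.2065, 0.1327]
eef_rot: [0.0, 1.0, -0.0, -0.0]
contact_force: [-0.5, 0.3, 0.6]
gripper_width: 0.0921
```

```bash
cat > g.py <<'E'
from h import *
import sys
k=sys.argv[1]
for n in("top","scene"): cv2.imwrite(f"pics/{n}{k}.png",camera(n)[:,:,::-1])
s=state();print(s["tool_pos"],s["eef_rot"],s["time_s"],s["gripper_width"],s["contact_force"])
p=s["tool_pos"];w=s["gripper_width"]/2
out=[]
for n in("top","scene"):
    im=cv2.imread(f"pics/{n}{k}.png")
    c=proj(n,p)[0].astype(int);x0,y0=c[0]-33,c[1]-33
    g=cv2.resize(im[y0:y0+66,x0:x0+66],None,fx=6,fy=6,interpolation=cv2.INTER_CUBIC)
    for dx in(-.01,.01):
        for dy in (-w,w):
            a,b=[tuple(int(v) for v in (proj(n,p+[dx,dy,dz])[0]-[x0,y0]+.5)*6-.5) for dz in(-.019,.02)]
            cv2.line(g,a,b,(0,0,255) if dx<0 else (0,255,0),1)
    q=(proj(n,p+[0,0,-.019])[0]-[x0,y0]+.5)*6-.5
    cv2.drawMarker(g,tuple(int(v) for v in q),(255,0,0),0,12)
    out.append(g);print(n,x0,y0)
cv2.imwrite(f"pics/g{k}.png",np.hstack(out))
E
python3 g.py 2
```

```text
[ 0.57652968 -0.20670381  0.13325619] [ 4.58425455e-04  9.99999703e-01 -1.62712450e-04  5.98253633e-04] 3.3833 0.09213695000812358 [0.33812075 0.19393018 0.87884953]
top 348 159
scene 160 159
```

View pics/g2.png

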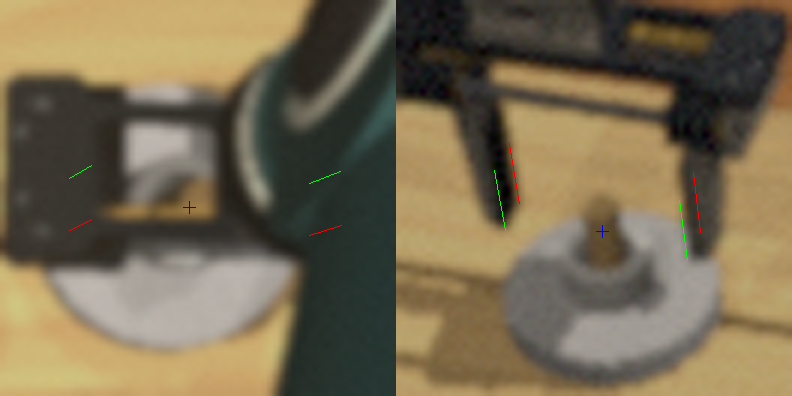

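Run:
```python
from h import *
from scipy.optimize import least_squares
for l,a,b in [("tin .12",(234.8,222.1),(312.2,197.5)),("plate .083",(375.6,194.6),(195.4,206.5)),("knob .135",(381.6,192.1),(194.1,195.5))]:
    r=least_squares(lambda X:np.r_[proj("top",X)[0]-a,proj("scene",X)[0]-b],[.5,0,.1]);print(l,r.x.round(4),r.fun.round(2))
s=cv2.imread("pics/scene2.png");cv2.imwrite("pics/k2.png",cv2.resize(s[180:230,235-60:245],None,fx=11,fy=11,interpolation=cv2.INTER_CUBIC))
```

```text
tin .12 [0.5018 0.1256 0.1151] [-0.44  0.08 -0.56  0.02]
plate .083 [ 0.5769 -0.2071  0.0773] [-0.16  0.03 -0.2  -0.04]
knob .135 [ 0.5776 -0.2083  0.1226] [-0.82  0.15 -1.04 -0.23]
```

View pics/k2.png

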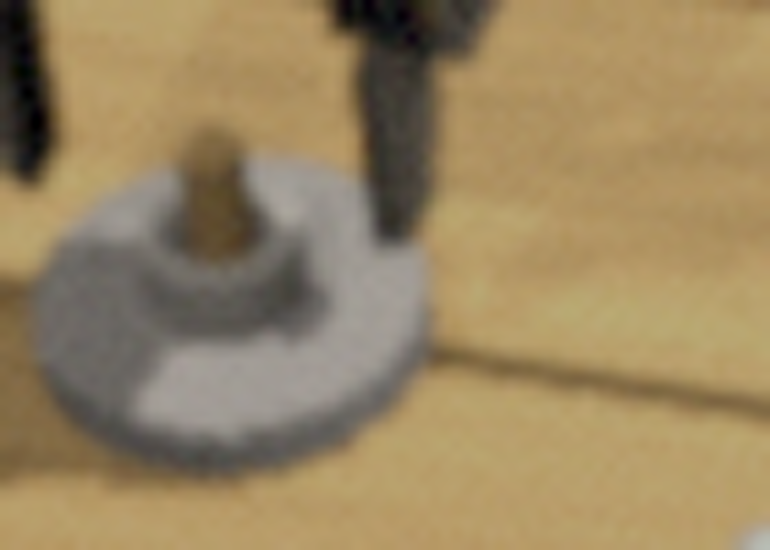

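Triangulating tin, plate and knob gives every point about 5 mm low, so there is a common bias between the cameras. The lid-to-tin displacement agrees to about 1.5 mm from either view. I'll grip at the compromise position (x +4, y +1 mm) and rely on the displacement.

Call:
play_rows(series="0 0 0 -4 1 4 -1;0 0 0 0 0 0 0.2;0 0 0 0 0 0 0.5;0 0 0 0 0 0 0.65;0 0 0 0 0 0 1;0 0 0 0 0 0 1;0 0 0 0 0 0 1;0 0 0 0 0 0 1", squeeze=25)

```text
time_s: 4.05
tool_pos: [0.58, -0.2055, 0.1287]
eef_rot: [0.0, 1.0, 0.0, 0.0]
contact_force: [0.1, 1.2, -1.5]
gripper_width: 0.0473
```

```bash
python3 g.py 3
```

```text
[ 0.58004078 -0.20553458  0.1286455 ] [4.67037916e-04 9.99999889e-01 2.20972228e-06 5.95150109e-05] 4.15 0.0390259784185054 [-8.94631610e-01  1.86679185e-04 -2.26624463e-02]
top 347 157
scene 160 161
```

View pics/g3.png

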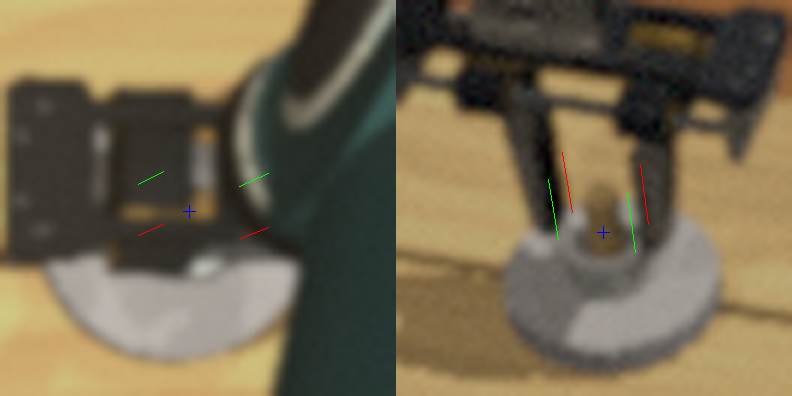

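Both fingers stand either side of the knob and are still closing. I'll let them finish.

Call:
play_rows(series="0 0 0 0 0 0 1;0 0 0 0 0 0 1;0 0 0 0 0 0 1;0 0 0 0 0 0 1;0 0 0 0 0 0 1;0 0 0 0 0 0 1")

```text
time_s: 4.65
tool_pos: [0.5801, -0.2056, 0.1286]
eef_rot: [0.0, 1.0, -0.0, 0.0]
contact_force: [-0.9, 0.0, -0.2]
gripper_width: 0.0172
```

```bash
python3 g.py 4
```

```text
[ 0.58002799 -0.2056298   0.12856442] [ 4.44893960e-04  9.99999898e-01 -6.58407166e-05  4.22515552e-05] 4.75 0.01736481643185453 [ 0.42736339  0.05870212 -0.32715135]
top 347 157
scene 160 161
```

View pics/g4.png

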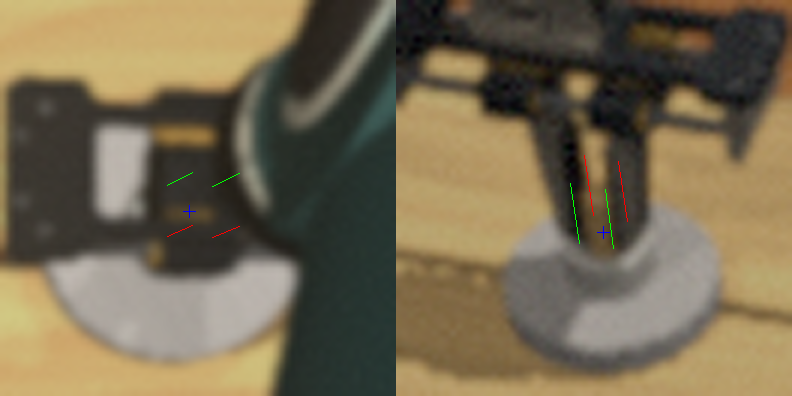

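Gripped at 17 mm. I'll lift and carry the lids to above the tin.

Call:
play_rows(series="0 0 0 0 0 -2 1;0 0 0 0 0 -5 1;0 0 0 0 0 -10 1;0 0 0 0 0 -15 1;0 0 0 0 0 -20 1;0 0 0 0 0 -20 1;0 0 0 0 0 -13 1;0 0 0 0 0 -5 1;0 0 0 0 0 0 1;0 0 0 0 0 0 1")

```text
time_s: 5.58
tool_pos: [0.5797, -0.2052, 0.2182]
eef_rot: [0.0, 1.0, 0.0, -0.0]
contact_force: [-0.2, 0.2, -3.0]
gripper_width: 0.0174
```

```bash
python3 g.py 5
```

```text
[ 0.57927256 -0.20512541  0.21728977] [ 3.53895029e-04  9.99999254e-01  3.21175257e-04 -1.12426252e-03] 5.6833 0.017323419074534455 [ 0.11009479  0.66238782 -3.384125  ]
top 357 153
scene 157 137
```

View pics/g5.png

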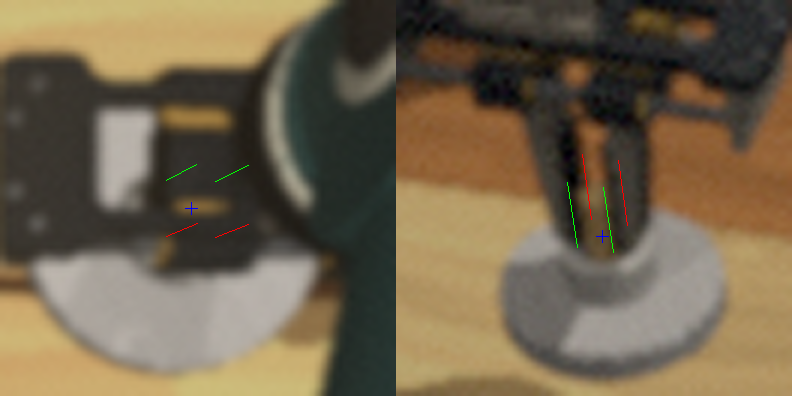

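Both lids lifted level, with about 3.2 N load. Now the transfer.

Call:
play_rows(series="0 0 0 2 10 0 1;0 0 0 5 22 0 1;0 0 0 7 30 0 1;0 0 0 7 30 0 1;0 0 0 7 30 0 1;0 0 0 7 30 0 1;0 0 0 7 30 0 1;0 0 0 7 30 0 1;0 0 0 7 30 0 1;0 0 0 7 30 0 1;0 0 0 5 25 0 1;0 0 0 4 20 0 1;0 0 0 2 10 0 1;0 0 0 1 3 0 1;0 0 0 0 0 0 1;0 0 0 0 0 0 1;0 0 0 0 0 0 1")

```text
time_s: 7.1
tool_pos: [0.5056, 0.1228, 0.2185]
eef_rot: [0.002, 1.0, -0.0, -0.0]
contact_force: [0.4, 0.1, -3.0]
gripper_width: 0.0174
```

```bash
cat > g2.py <<'E'
from h import *
import sys
k=sys.argv[1];lid0=float(sys.argv[2]) # lid origin height below TCP
for n in("top","scene"): cv2.imwrite(f"pics/{n}{k}.png",camera(n)[:,:,::-1])
s=state();print(s["tool_pos"],s["eef_rot"],s["time_s"],s["gripper_width"],s["contact_force"])
p=s["tool_pos"];out=[]
for n in("top","scene"):
    im=cv2.imread(f"pics/{n}{k}.png")
    c=proj(n,[p[0],p[1],.13])[0].astype(int);x0,y0=c[0]-32,c[1]-32
    g=cv2.resize(im[y0:y0+64,x0:x0+64],None,fx=6,fy=6,interpolation=cv2.INTER_CUBIC)
    out.append(g);print(n,x0,y0)
cv2.imwrite(f"pics/g{k}.png",np.hstack(out))
E
python3 g2.py 6 0
```

```text
[0.50563614 0.12310987 0.21858057] [ 1.62230147e-03  9.99998661e-01 -2.08878973e-04  5.05199213e-05] 7.2 0.017375859618396067 [-0.25180289  0.83681151 -2.97303486]
top 202 188
scene 278 162
```

View pics/g6.png

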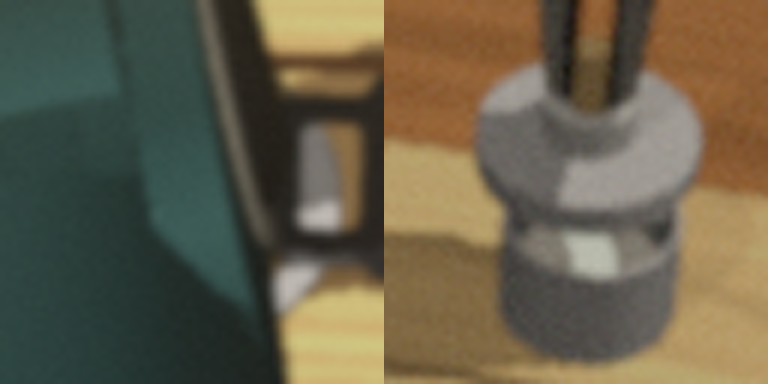

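Run:
```python
from h import *
print(ray("scene",311.7,183.9,.173))
im=cv2.imread("pics/scene6.png");A,B,G=(255,0,0),(0,0,255),(0,255,0)
o=[]
for (lx,ly) in [(.5090,.1255),(.5065,.1245)]:
    g=overlay(im,"scene",[(.5065,.1279,.12,.044,A),(.5065,.1279,.06,.044,A),(lx,ly,.173,.053,B),(lx,ly,.155,.053,B),(lx,ly,.195,.022,G)],310,194)
    o.append(g)
cv2.imwrite("pics/o6.png",np.hstack(o))
```

```text
[0.50811101 0.12400938 0.173     ]
```

View pics/o6.png

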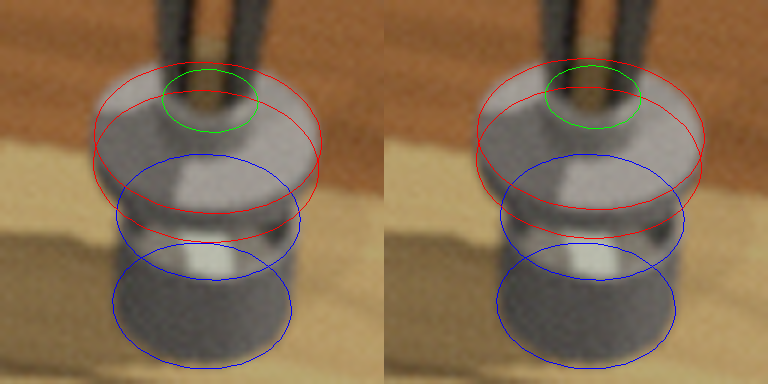

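The scene view shows the lid about 2 mm off the tin in y and 1–2 mm in x. I'll shift it and lower until the plug is at the mouth.

Call:
play_rows(series="0 0 0 1 2 0 1;0 0 0 0 0 8 1;0 0 0 0 0 10 1;0 0 0 0 0 8 1;0 0 0 0 0 4 1;0 0 0 0 0 2 1;0 0 0 0 0 0 1;0 0 0 0 0 0 1")

```text
time_s: 7.87
tool_pos: [0.5044, 0.1266, 0.1865]
eef_rot: [0.0, 1.0, -0.0, -0.0]
contact_force: [-0.3, 0.4, -2.6]
gripper_width: 0.0174
```

```bash
python3 g2.py 7 0
```

```text
[0.50464063 0.12663372 0.18693407] [4.40879254e-04 9.99999818e-01 1.33551917e-04 3.89413661e-04] 7.9667 0.017678321050294946 [-0.08913478  1.06906101 -3.31859392]
top 201 188
scene 280 162
```

View pics/g7.png

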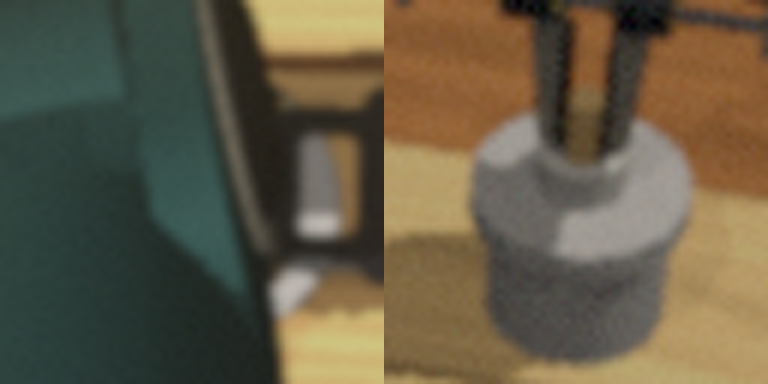

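The lid and tin are aligned to about 1 mm in the picture, with no contact load yet. I'll lower in small steps.

Call:
play_rows(series="0 0 0 0 0 1.5 1;0 0 0 0 0 1.5 1;0 0 0 0 0 1 1;0 0 0 0 0 0 1;0 0 0 0 0 0 1")

```text
time_s: 8.38
tool_pos: [0.5043, 0.1265, 0.1826]
eef_rot: [0.0, 1.0, -0.0, -0.0]
contact_force: [-0.1, -0.1, -3.4]
gripper_width: 0.0173
```

Call:
play_rows(series="0 0 0 0 0 1 1;0 0 0 0 0 1 1;0 0 0 0 0 1 1;0 0 0 0 0 1 1;0 0 0 0 0 0 1;0 0 0 0 0 0 1")

```text
time_s: 8.88
tool_pos: [0.5043, 0.1265, 0.1785]
eef_rot: [0.0, 1.0, -0.0, -0.0]
contact_force: [-0.1, -0.2, -3.1]
gripper_width: 0.0172
```

The plug is about 10 mm in with no side force. Last few millimetres now.

Call:
play_rows(series="0 0 0 0 0 1 1;0 0 0 0 0 1 1;0 0 0 0 0 0.5 1;0 0 0 0 0 0 1;0 0 0 0 0 0 1;0 0 0 0 0 0 1")

```text
time_s: 9.38
tool_pos: [0.5043, 0.1266, 0.1761]
eef_rot: [0.0, 1.0, 0.0, 0.0]
contact_force: [1.1, -0.1, -3.5]
gripper_width: 0.0174
```

Call:
play_rows(series="0 0 0 0 0 0.5 1;0 0 0 0 0 0.5 1;0 0 0 0 0 0.5 1;0 0 0 0 0 0 1;0 0 0 0 0 0 1;0 0 0 0 0 0 1")

```text
time_s: 9.88
tool_pos: [0.5043, 0.1265, 0.1746]
eef_rot: [0.0, 1.0, -0.0, -0.0]
contact_force: [0.6, -0.3, -3.3]
gripper_width: 0.0174
```

Call:
play_rows(series="0 0 0 0 0 0.5 1;0 0 0 0 0 0 1;0 0 0 0 0 0 1")

```text
time_s: 10.13
tool_pos: [0.5044, 0.1266, 0.1745]
eef_rot: [0.0, 1.0, 0.0, 0.0]
contact_force: [-1.4, -0.4, 2.5]
gripper_width: 0.0171
```

Call:
play_rows(series="0 0 0 0 0 0.5 1;0 0 0 0 0 0 1;0 0 0 0 0 0 1")

```text
time_s: 10.38
tool_pos: [0.5044, 0.1266, 0.1745]
eef_rot: [0.0, 1.0, 0.0, 0.0]
contact_force: [-3.5, -0.5, 6.5]
gripper_width: 0.0169
```

Contact at TCP z 0.1745, as predicted for fully seated (pick height +46 mm). I'll relieve the push, release and look.

Call:
play_rows(series="0 0 0 0 0 -0.8 1;0 0 0 0 0 0 1;0 0 0 0 0 0 0.5;0 0 0 0 0 0 0;0 0 0 0 0 0 -1;0 0 0 0 0 0 -1;0 0 0 0 0 0 -1;0 0 0 0 0 0 -1;0 0 0 0 0 0 -1;0 0 0 0 0 0 -1;0 0 0 0 0 0 -1;0 0 0 0 0 0 -1")

```text
time_s: 11.38
tool_pos: [0.5043, 0.1266, 0.1744]
eef_rot: [0.0, 1.0, 0.0, 0.0]
contact_force: [-0.3, 1.0, -1.2]
gripper_width: 0.0809
```

```bash
python3 g2.py 8 0
```

```text
[0.50429659 0.12655082 0.17438109] [ 4.23197500e-04  9.99999910e-01 -1.74412156e-06 -6.41855378e-06] 11.4833 0.0887139271534482 [ 0.84476332 -0.76032934  0.16533021]
top 201 188
scene 280 162
```

View pics/g8.png

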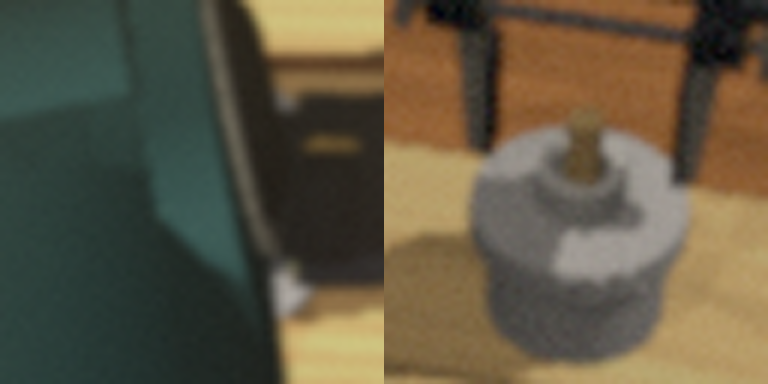

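The lids sit level and the jaws are free. Now down to the collar: TCP z ≈ 0.153, tips about 4 mm above the top plate.

Call:
play_rows(series="0 0 0 -2 0 0 -1;0 0 0 0 0 6 -1;0 0 0 0 0 8 -1;0 0 0 0 0 5 -1;0 0 0 0 0 2 -1;0 0 0 0 0 0 -1;0 0 0 0 0 0 -1")

```text
time_s: 12.07
tool_pos: [0.5062, 0.1265, 0.1531]
eef_rot: [0.0, 1.0, -0.0, -0.0]
contact_force: [0.5, -0.4, 0.4]
gripper_width: 0.0919
```

Call:
play_rows(series="0 0 0 0 0 0 0;0 0 0 0 0 0 0;0 0 0 0 0 0 0;0 0 0 0 0 0 0;0 0 0 0 0 0 0;0 0 0 0 0 0 0;0 0 0 0 0 0 0", squeeze=15)

```text
time_s: 12.65
tool_pos: [0.5063, 0.1265, 0.1535]
eef_rot: [0.0, 1.0, 0.0, 0.0]
contact_force: [0.6, 0.2, 0.2]
gripper_width: 0.0475
```

```bash
python3 g2.py 9 0
```

```text
[0.50632829 0.12656323 0.15341979] [4.25647840e-04 9.99999909e-01 1.37574822e-05 3.22592243e-05] 12.75 0.0461137957987979 [ 0.70317212  0.38175205 -0.80791154]
top 201 187
scene 279 162
```

View pics/g9.png

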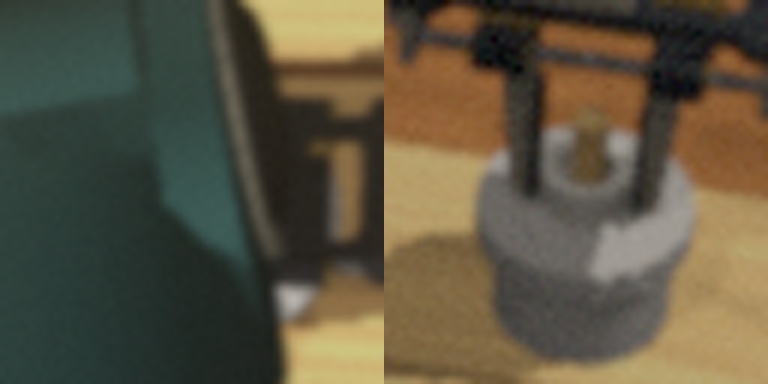

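The fingers straddle the collar at 46 mm opening. I'll close on it.

Call:
play_rows(series="0 0 0 0 0 0 0.1;0 0 0 0 0 0 0.2;0 0 0 0 0 0 1;0 0 0 0 0 0 1;0 0 0 0 0 0 1;0 0 0 0 0 0 1", squeeze=30)

```text
time_s: 13.25
tool_pos: [0.5063, 0.1265, 0.1534]
eef_rot: [0.0, 1.0, -0.0, 0.0]
contact_force: [0.0, -0.2, 0.3]
gripper_width: 0.043
```

Call:
play_rows(series="0 0 0 0 0 -1 1;0 0 0 0 0 -2 1;0 0 0 0 0 -3 1;0 0 0 0 0 -3 1;0 0 0 0 0 0 1;0 0 0 0 0 0 1")

```text
time_s: 13.75
tool_pos: [0.5065, 0.1266, 0.1627]
eef_rot: [0.0, 1.0, 0.0, 0.0]
contact_force: [-0.1, -0.0, -2.2]
gripper_width: 0.0427
```

```bash
python3 g2.py 10 0
```

```text
[0.50628303 0.12657658 0.16241448] [3.94116802e-04 9.99999922e-01 1.63249319e-05 2.54505168e-05] 13.85 0.04319449216294296 [ 0.75449802 -0.45815116 -2.34221123]
top 201 187
scene 279 162
```

View pics/g10.png

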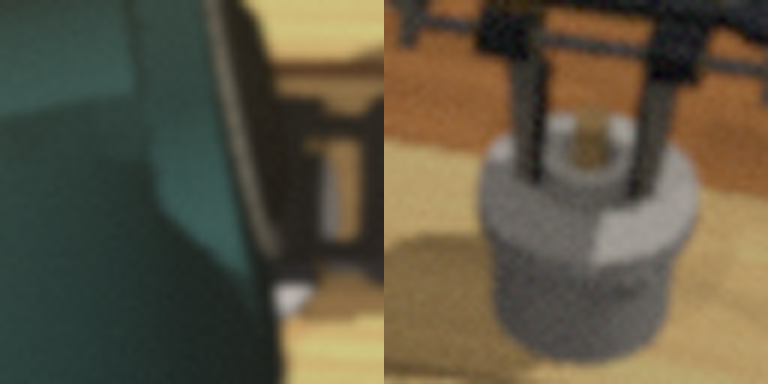

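Width 43 mm on the collar and about 2 N load. The knob stayed where it was while the collar rose. Lower edge now sits 42.5 mm below the TCP; the target is about 35 mm above the knob top (0.181), so TCP z ≈ 0.258.

Call:
play_rows(series="0 0 0 0 0 -4 1;0 0 0 0 0 -6 1;0 0 0 0 0 -8 1;0 0 0 0 0 -10 1;0 0 0 0 0 -10 1;0 0 0 0 0 -10 1;0 0 0 0 0 -10 1;0 0 0 0 0 -10 1;0 0 0 0 0 -10 1;0 0 0 0 0 -8 1;0 0 0 0 0 -6 1;0 0 0 0 0 -3 1;0 0 0 0 0 -1 1;0 0 0 0 0 0 1;0 0 0 0 0 0 1;0 0 0 0 0 0 1;0 0 0 0 0 0 1;0 0 0 0 0 0 1")

```text
time_s: 15.35
tool_pos: [0.5062, 0.1265, 0.2581]
eef_rot: [0.0, 1.0, -0.0, -0.0]
contact_force: [0.4, -0.2, -2.3]
gripper_width: 0.0424
```

Run:
```python
from h import *
for n in("top","scene"): cv2.imwrite(f"pics/{n}11.png",camera(n)[:,:,::-1])
s=state();print({k:s[k] for k in("tool_pos","eef_rot","time_s","gripper_width","contact_force","torque")})
im=cv2.imread("pics/scene11.png");cv2.imwrite("pics/g11.png",cv2.resize(im[140:240,265:365],None,fx=6,fy=6,interpolation=cv2.INTER_CUBIC))
```

```text
{'tool_pos': array([0.50625001, 0.12649764, 0.25819483]), 'eef_rot': array([ 4.36625860e-04,  9.99999887e-01, -9.09476064e-05, -1.63862982e-04]), 'time_s': 15.45, 'gripper_width': 0.04284702353363736, 'contact_force': array([-0.80535295,  0.04935627, -1.75824178]), 'torque': array([ 0.04491446, -0.03445163,  0.0057273 ])}
```

View pics/g11.png

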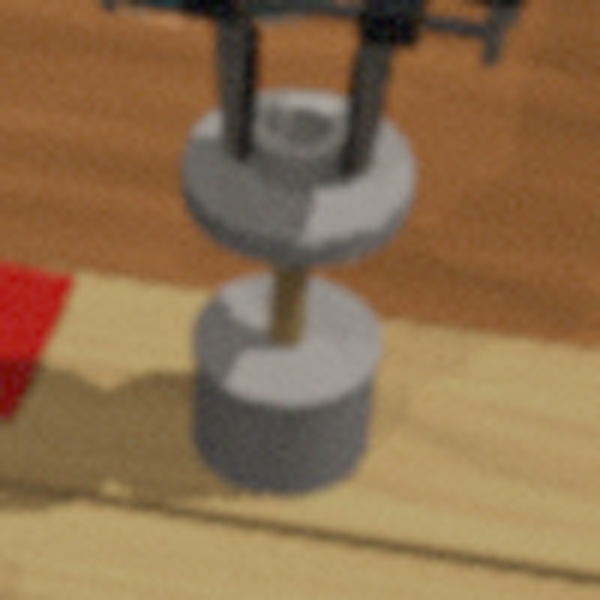

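View pics/scene11.png

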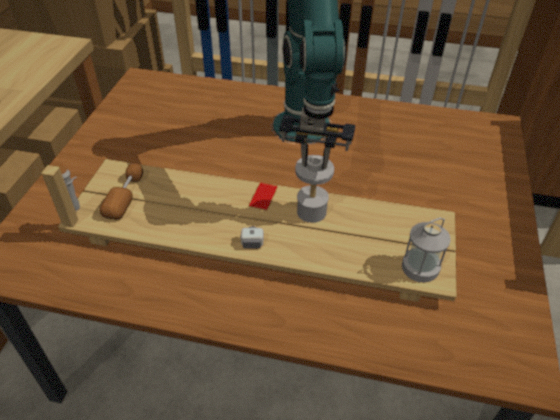

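The inner lid sits flush on the tin with its knob upright. The outer lid is held level above it, and the other objects are where they were. Handing in.

```bash
python3 -c "
from cell import *
print(hand_in())"
```

```text
the job is handed in; nothing more can be done
None
```

The job is done and handed in at about 15.5 s. The inner lid is seated on the tin, and the arm is holding the outer lid level above it.

I gripped the nested lids by the knob, carried them to the tin and lowered them in steps of 0.5–1.5 mm. Contact came 45.9 mm above the pick height, against 46 mm expected for fully seated, and the push reached about 6.5 N. I then let go, gripped the collar and lifted the outer lid alone.

**Last checks:**
- **Grip:** the fingers are 43 mm apart on the 44 mm collar, with a load of about 1.8–2.3 N. That is nearer the outer lid alone (1.6 N) than both lids (2.9 N).
- **Clearance:** the outer lid's lower edge works out at about 35 mm above the top of the knob.
- **Picture:** the inner lid's flange is flush on the tin's rim with the knob upright. The tin and the other objects look unmoved.

**Disagreements:**
- **Camera positions:** the two cameras differed by about 5 mm on positions. I relied on the lid-to-tin displacement, where they agreed to about 1.5 mm. The plug went in with no noticeable side force; about 3.5 N of side force showed only once it was pressed home.
- **Top view:** the arm hid the tin from the top camera during placing, so seating was confirmed only by height, force and the scene camera.

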